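Set and lock the capsule carousel's stop arm

TASK

Swing the blue stop arm round until its peg stands over the red stripe on the carousel's base, then run the orange jam nut down clockwise against the arm's hub and nip it up by hand so that the arm is clamped firmly there. Stop once it is snug: do not overtighten it, and leave the cup, saucer, tray and lid alone.

Things in the scene. Friction and masses are not known exactly. Their poses are not given: they have to be found in the camera images.
- base: Fixed grey index disc, radius 130 mm, top 30 mm above the ledge; an upright fixed threaded steel stud (14 mm thick, top 105 mm above the ledge) at its centre. Origin: stud's axis at ledge height, z up. A red stripe 18 mm wide runs on its top to the rim along its own -x. The turntable with the clear carousel (radius 105 mm, 170 mm tall) has its centre 235 mm from the stud along +y.
- mark (a point): Point on the middle of the red stripe, on the disc's top (30 mm above the ledge), 105 mm from the stud's axis; the peg of the stop arm must stand over it.
- nut: Orange hexagonal hand nut on the stud: 44 mm across flats, 28 mm tall. Origin: centre of the hexagon, on the axis, half-way up. Its x axis is normal to one pair of flats; others every 60 degrees. Steep right-hand thread: clockwise from above lowers it 12 mm a turn, with a drag of 0.08 N m; it stays where left. The rubber-cushioned grip yields 1 rad per 1.2 N m and springs back. The stud stands up to 22 mm above it.
- foot_mid (a point): Middle of the steel foot under the nut, 26 mm wide, 18 mm below the nut's origin. How far the foot sticks out below the hexagon varies from nut to nut (6 to 10 mm), so its gap above the hub (about 1 to 6 mm at the start) is not known. Once it meets the hub the moment needed to turn on rises: 0.25 to 0.35 N m, held still, is snug; over 0.4 N m is too tight.
- stop_arm: Loose stop arm, about 180 g: round steel hub (64 mm wide, 10 mm thick, 18 mm hole) lying round the stud on a steel ring 40 mm above the ledge, and a blue bar 14 mm wide reaching out along its own -x to the peg. Origin: centre of the hub's underside, z up. It swings about the stud with light friction, stays where left, and plays about 2 mm on the stud.
- peg (a point): Middle of the round upright blue peg, 14 mm thick and 36 mm tall (from 49 to 85 mm above the ledge), on the stop arm 105 mm from the hub's centre; this point is 67 mm above the ledge. It can be gripped or pushed.
- cup: Yellow cup, 72 mm wide, 75 mm tall, to be left alone. Origin: centre of its underside.
- saucer: Glass saucer, 116 mm wide, 16 mm tall, to be left alone. Origin: centre of its underside.
- tray: Empty stainless tray, 100 x 160 x 30 mm, to be left alone. Origin: centre of its underside.
- lid: Black plastic lid, 58 mm wide, 20 mm tall with its knob, to be left alone. Origin: centre of its underside.
Mind the look-alikes: they are no part of the job. What is shaped like the stop_arm but pink or purple is not meant.

How it is judged:
By the outcome, as a careful person would: the job done as asked, in the order asked, and still so for the second after the job is handed in, with the robot touching nothing.
It also fails if it takes over 72 s, if anything falls off the work surface, if the arm or the gripper's body presses on something with over 40 N, if the wrist force passes 120 N, or if a joint passes its speed limit or range.

ROBOT

A 6-joint arm with a two-finger parallel gripper is mounted at the origin on the work surface. World frame = base frame: x ahead of the robot, y to its left, z up, the work surface at z = 0. Lengths are in m, angles in rad, forces in N, time in s.
With the tool pointing down it reaches from about 0.25 to 0.8 m from the base axis. Payload 3.9 kg.
Tool frame: the origin (TCP) lies at the very end of the fingers, on their centre line; the grasp point (between the pads) lies 19 mm behind it; z points along the fingers, y is the line along which they close (so a half turn about z gives the same grasp; the last joint's range is limited). The gripper opens to 85 mm and grips with 20 to 120 N. Pads are 22 mm wide; open, the fingers measure 114 mm over their backs; the gripper's body (76 mm by 85 mm) begins 54 mm behind the grasp point. The pads swing forward as they close: fully open they stand 13 mm farther back than shut.
Start: joints at [-1.295, 0.26, -0.138, 1.173, 0, 1.571], TCP at [0.143, -0.505, 0.231] pointing down, gripper open.
Joint ranges: [-2.78, 2.78], [-0.83, 1.72], [-1.28, 1.37], [-1.9, 2.12], [-1.57, 1.48], [-3.14, 3.14]. Speed limits (rad/s): [2.57, 2.57, 3.14, 3.14, 3.14, 3.14].

INTERFACE

Orientations are given as a unit quaternion [x, y, z, w].
In Python, from plant import get_obs, eyes, sign_off gives the robot as it stands.
- The arm moves only by the tool servo_tool, never from a script. Its argument "plan" is a list of rows, each a list of 7 numbers: the shift along the world's x, y, z in mm, then the turn, a rotation vector about the world's x, y, z in degrees, then the opening, from -1 (shut) to 1 (fully open). In form: [[tx, ty, tz, wx, wy, wz, gripper], ...]. A call has 1 to 10 rows; each row is the pose to reach, as a shift and turn from the pose commanded when the call began; what a row does not reach only later rows make up. A row lasts 1/8 s, in which the tool goes at most 62.5 mm and 10.7 degrees, less where a joint would pass 70% of its speed; a pose out of reach is approached as far as the arm can. A call with a gripper value outside its range is refused whole. The fingers move at their own pace and stop on an object; "newtons" is the grip in N (left out, the last holds). Time passes only in rows, so rows that repeat a pose let the fingers close. It gives the time, the measured TCP pose, the force, the opening and the grip force at its end, in the units of the state.
- get_obs(): the state, without advancing time (a new reading comes with each control period).
- eyes.grab_frame(name): name is "scene" or "top" or "wrist"; returns a dict with "image" (480x640x3 uint8, red, green, blue), "depth" (480x640 float32, m along the optical axis (not along the pixel's ray), 0 where there is no reading), "camera_matrix" (3x3 intrinsics, pixels), "origin" and "orientation" of the camera in the world; the wrist camera has in their place "mount" (4x4, takes a point from camera to tool coordinates, whose origin is the TCP and whose axes are the flange's). Camera axes: x right, y up, looking along -z (the intrinsics and any distortion apply to the point x, -y, -z); pixel columns grow to the right and rows downward; lengths in m; the calibration is good to about 2 mm. A picture is of the moment at which its call begins: read the wrist's pose just before it.
- sign_off(): hands the job in; it is judged then, once.
The state is a dict: "clock": time; "q": joint angles; "dq": joint speeds; "effort": joint torques, N m; "tool_pos": TCP position; "tool_rot": TCP orientation; "contact_force": force on the tool from outside, world axes, zero at the start; "wrist_torque": the same for the moment, N m; "grip_width": finger opening in m; "finger_force": force on a finger pad.
Only numpy, scipy, OpenCV 4.12 (cv2) and the standard library are available. Lean on these libraries where they do the work, as an engineer would, in place of code of your own. Each camera call takes 0.05 s, during which the arm holds its last target. There are 200 camera calls.

## Working session

There is one attempt and no reset: what is moved stays moved. The work goes in short steps, Python scripts to look and compute and a tool call to move; the robot and the scene stay as the last step left them, time stands still between calls to the robot, and variables do not carry over. Pictures are saved under pics/ and viewed, at most 10 in all, crops included, and the job is handed in when it is done.

Besides the shell and the picture viewer there is one more tool, called after ">>>" by a JSON object that holds its "name" and its "arguments". servo_tool: Moves the arm, as the interface text tells. Its arguments: {"type":"object","properties":{"plan":{"type":"array","items":{"type":"array","items":{"type":"number"}}},"newtons":{"type":"number"}},"required":["plan"]}

```bash
mkdir -p pics; ls
cat > h.py <<'E'
import numpy as np, cv2
from scipy.spatial.transform import Rotation as R
from plant import get_obs, eyes, sign_off
def cam(name):
    o=get_obs(); f=eyes.grab_frame(name)
    if name=="wrist":
        M=np.array(f["mount"]); T=np.eye(4); T[:3,:3]=R.from_quat(o["tool_rot"]).as_matrix(); T[:3,3]=o["tool_pos"]
        W=T@M; f["o"]=W[:3,3]; f["R"]=W[:3,:3]
    else:
        f["o"]=np.array(f["origin"]); q=np.array(f["orientation"]); f["R"]=q if q.shape==(3,3) else R.from_quat(q).as_matrix()
    f["K"]=np.array(f["camera_matrix"]); return f
def ray(f,u,v):
    d=np.linalg.inv(f["K"])@[u,v,1]; return f["R"]@(d*[1,-1,-1])
def plane(f,u,v,z):
    d=ray(f,u,v); return f["o"]+d*(z-f["o"][2])/d[2]
def dep(f,u,v):
    return f["o"]+ray(f,u,v)*f["depth"][int(v),int(u)]
def proj(f,p):
    c=f["R"].T@(np.array(p)-f["o"]); k=f["K"]@(c*[1,-1,-1]); return k[:2]/k[2]
def save(n,im): cv2.imwrite("pics/"+n,im[:,:,::-1])
E
python3 - <<'E'
from h import *
o=get_obs(); print({k:np.round(v,3) for k,v in o.items()})
for n in("scene","top"):
    f=cam(n); save(n+"0.png",f["image"]); print([k for k in f], f["o"],f["K"].tolist())
    np.savez("/tmp/"+n,**{k:f[k] for k in("image","depth","K","o","R")})
E
```

```text
pics
{'clock': np.float64(0.0), 'q': array([-1.295,  0.261, -0.139,  1.173,  0.   ,  1.571]), 'dq': array([ 0.001, -0.001,  0.   ,  0.002, -0.001, -0.002]), 'effort': array([ 0.0000e+00, -4.0568e+01,  2.5392e+01,  1.9000e-02, -0.0000e+00,
       -0.0000e+00]), 'tool_pos': array([ 0.143, -0.505,  0.23 ]), 'tool_rot': array([ 0.991,  0.137, -0.   , -0.001]), 'contact_force': array([-0.048, -0.606, -0.303]), 'wrist_torque': array([-0.029,  0.038, -0.031]), 'finger_force': np.float64(0.0), 'grip_width': np.float64(0.085)}
['image', 'depth', 'camera_matrix', 'origin', 'orientation', 'o', 'R', 'K'] [ 0.93041693 -0.52121399  0.84597687] [[516.3699188094197, 0.0, 323.015975613684], [0.0, 516.3699188094197, 229.83378358464324], [0.0, 0.0, 1.0]]
['image', 'depth', 'camera_matrix', 'origin', 'orientation', 'o', 'R', 'K'] [ 0.34929571 -0.06391338  1.2773365 ] [[547.9511781065821, 0.0, 320.3739880440848], [0.0, 547.9511781065821, 237.5360614615177], [0.0, 0.0, 1.0]]
```

View pics/scene0.png

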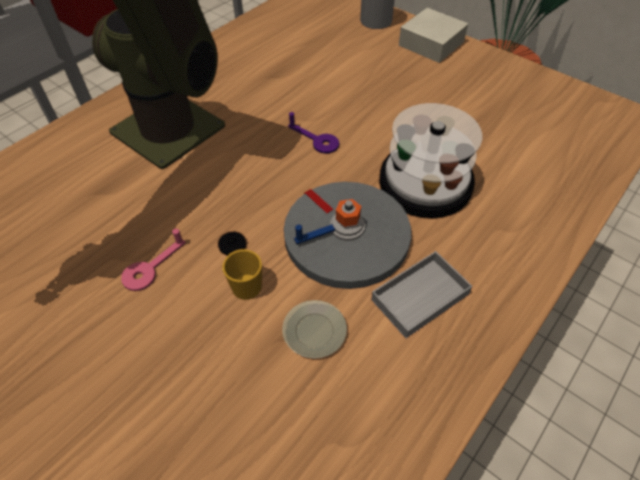

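View pics/top0.png

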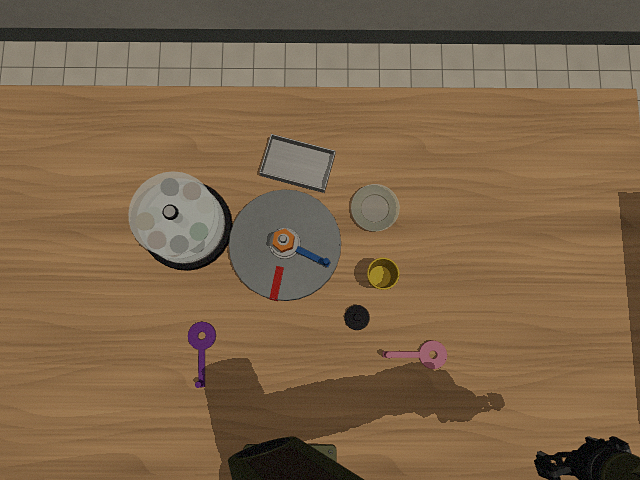

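The top view shows the blue stop arm on the disc, with its bar at (313,256) and peg at (326,262). The orange nut is at (284,240) and the red stripe at (277,283). Look-alikes are the purple arm at (200,355) and the pink arm at (415,354), both lying loose on the table. I choose the blue one on the stud.

```bash
cat >> h.py <<'E'
def mask(im,c):
    h=cv2.cvtColor(im,cv2.COLOR_RGB2HSV).astype(int); H,S,V=h[...,0],h[...,1],h[...,2]
    if c=="blue": m=(H>100)&(H<120)&(S>130)&(V>50)
    if c=="red": m=((H<4)|(H>174))&(S>170)&(V>60)
    if c=="orange": m=(H>=5)&(H<16)&(S>170)&(V>120)
    m=m.astype(np.uint8); n,l,s,_=cv2.connectedComponentsWithStats(m)
    k=1+np.argmax(s[1:,4]); return (l==k)
E
python3 - <<'E'
from h import *
f=dict(np.load("/tmp/top.npz")); im=f["image"]
for c,z in(("blue",.055),("red",.03),("orange",.09)):
    m=mask(im,c); v,u=np.nonzero(m); print(c,m.sum(),u.mean(),v.mean(),plane(f,u.mean(),v.mean(),z),dep(f,u.mean(),v.mean()))
    (cx,cy),wh,a=cv2.minAreaRect(np.c_[u,v].astype(np.float32)); print(' rect',cx,cy,wh,a)
    pts=np.array([dep(f,a,b) for a,b in zip(u,v)]); print(' z pct',np.percentile(pts[:,2],[5,50,95]).round(3))
# disc: points with z near .03
vv,uu=np.mgrid[150:330,200:360]; 
P=np.array([dep(f,a,b) for a,b in zip(uu.ravel(),vv.ravel())])
s=(abs(P[:,2]-.03)<.006); print(s.sum())
g=np.zeros((480,640),np.uint8); g[vv.ravel()[s],uu.ravel()[s]]=1
g=cv2.morphologyEx(g,cv2.MORPH_OPEN,np.ones((9,9)))
c=max(cv2.findContours(g,0,1)[0],key=cv2.contourArea); e=cv2.minEnclosingCircle(c);print(e,plane(f,*e[0],.03))
x,y=300,260
save("crop1.png",cv2.resize(im[180:310,220:350],(780,780))[:600])
E
```

```text
blue 206 312.40291262135923 255.9126213592233 [ 0.51510323 -0.04713968  0.055     ] [ 0.51672765 -0.04697534  0.04302476]
 rect 312.9000244140625 255.20001220703125 (35.7770881652832, 7.602630615234375) 26.56505012512207
 z pct [0.045 0.049 0.086]
red 246 276.0365853658537 282.7642276422764 [0.45636974 0.03551495 0.03      ] [0.45609151 0.03525658 0.03324117]
 rect 276.11431884765625 282.9092712402344 (8.234282493591309, 33.91891098022461) 10.954063415527344
 z pct [0.027 0.032 0.036]
orange 212 282.7169811320755 239.33018867924528 [0.54672425 0.01787009 0.09      ] [0.54456607 0.01697608 0.10297929]
 rect 282.663818359375 239.21556091308594 (19.30204963684082, 21.534257888793945) 66.80140686035156
 z pct [0.086 0.089 0.093]
9376
((267.6684265136719, 247.9785919189453), 47.322811126708984) [0.53632989 0.05628687 0.03      ]
```

View pics/crop1.png

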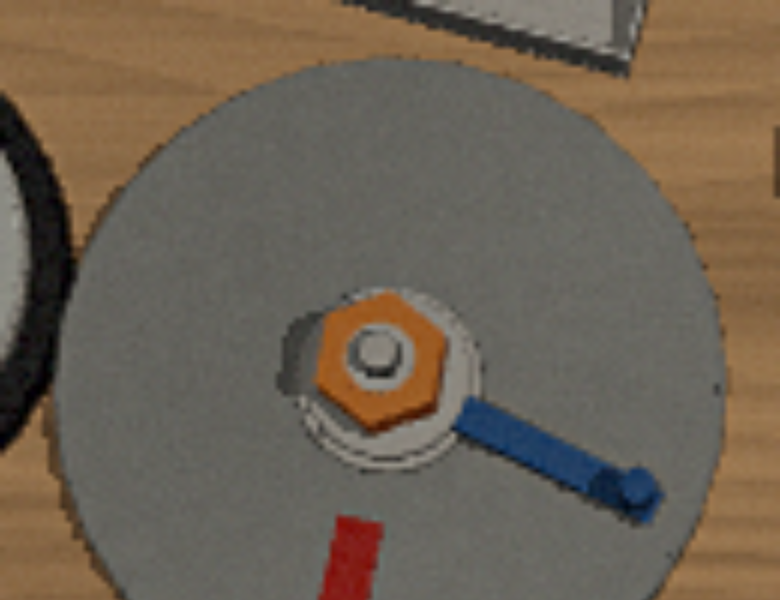

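The crop confirms it: a blue bar and peg (crop 637,487) on the hub under the orange nut, with the red stripe lower left. Next I move over for a close wrist view.

>>> {"name": "servo_tool", "arguments": {"plan": [[30,50,40,0,0,0,1],[60,100,80,0,0,0,1],[90,150,100,0,0,0,1],[120,200,100,0,0,0,1],[155,250,100,0,0,0,1],[190,300,100,0,0,0,1],[225,350,100,0,0,0,1],[260,400,100,0,0,0,1],[285,450,100,0,0,0,1],[300,480,100,0,0,0,1]]}}

```text
clock: 1.35
tool_pos: [0.4437, -0.0226, 0.3308]
tool_rot: [0.99, 0.139, -0.0, -0.0]
contact_force: [0.2, 0.4, 0.5]
grip_width: 0.0851
finger_force: 0.0
```

Run:
```python
from h import *
o=get_obs(); print(o["clock"],o["q"].round(3),o["tool_pos"],R.from_quat(o["tool_rot"]).as_matrix().round(3))
f=cam("wrist"); im=f["image"]; save("w1.png",im); print(f["mount"])
np.savez("/tmp/w1",**{k:f[k] for k in("image","depth","K","o","R")})
print(proj(f,[.547,.018,.09]))
```

```text
1.35 [-0.051  0.096 -0.088  1.388  0.     2.812] [ 0.4436791  -0.02258058  0.33075597] [[ 0.961  0.275 -0.001]
 [ 0.275 -0.961  0.   ]
 [-0.001 -0.001 -1.   ]]
[[ 7.67723341e-04  9.57253020e-01  2.89250870e-01  7.40986432e-02]
 [ 9.99999259e-01 -4.61481158e-04 -1.12694057e-03  8.07995100e-04]
 [-9.45283436e-04  2.89251520e-01 -9.57252665e-01 -1.41459459e-01]
 [ 0.00000000e+00  0.00000000e+00  0.00000000e+00  1.00000000e+00]]
[300.93342935  82.66578219]
```

View pics/w1.png

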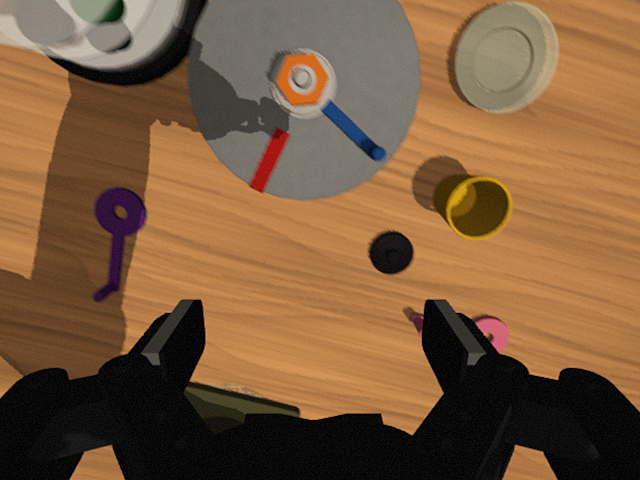

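The wrist view shows the stud top at about (301,76), the peg top at (377,153) and the stripe from (282,133) to (258,189). The saucer, cup and lid are all clear of the disc.

```bash
cat > meas.py <<'E'
from h import *
def meas(f,ztop=.089):
    im=f["image"]; S=lambda m:np.c_[np.nonzero(m)[::-1]].astype(np.float32)
    # nut hexagon (top face)
    o=S(mask(im,"orange")); hull=cv2.convexHull(o); P=np.array([plane(f,*p,ztop)[:2] for p in hull[:,0]])
    (c,r)=cv2.minEnclosingCircle((P*1000).astype(np.float32)); print("nut",np.round(c,1),r)
    best=[]
    for a in range(0,60):
        w=[np.ptp(P@[np.cos(t),np.sin(t)]) for t in np.radians(a+np.array([0,60,120]))]; best.append(sum(w)/3)
    a=int(np.argmin(best)); print("flat normal deg",a,"width",best[a])
    # stripe line
    s=np.array([plane(f,*p,.03)[:2] for p in S(mask(im,"red"))]); (vx,vy,x,y)=cv2.fitLine((s*1000).astype(np.float32),cv2.DIST_L2,0,.01,.01).ravel()
    if vx>0: vx,vy=-vx,-vy
    print("stripe mid",x,y,"dir deg",np.degrees(np.arctan2(vy,vx)), "len",np.ptp(s@[vx,vy]))
    b=S(mask(im,"blue")); D=np.array([dep(f,*p) for p in b]); t=D[D[:,2]>.078]; print("peg top pts",len(t),(t.mean(0)*1000).round(1) if len(t) else "")
    l=D[(D[:,2]<.056)]; q=cv2.fitLine((l[:,:2]*1000).astype(np.float32),cv2.DIST_HUBER,0,.01,.01).ravel(); print("bar",q.round(3),np.degrees(np.arctan2(-abs(q[1])*np.sign(q[0]*q[1])*1,-abs(q[0]))),"z",np.median(l[:,2]))
    o3=np.array([dep(f,*p) for p in o]); print("nut top z",np.percentile(o3[:,2],[10,50,90]).round(4), "centroid",(o3.mean(0)*1000).round(1))
E
python3 - <<'E'
from meas import *
f=dict(np.load("/tmp/w1.npz")); meas(f)
print("stud",plane(f,301,76,.105),dep(f,301,76),"pegpix",plane(f,378,153,.085))
E
```

```text
nut [550.1  18.1] 24.5216121673584
flat normal deg 21 width 0.0431317449793401
stripe mid 460.85233 35.049103 dir deg 169.25638 len 0.0755853442443386
peg top pts 93 [504.7 -74.1  96.2]
bar [ 4.36000e-01  9.00000e-01  5.21536e+02 -4.13240e+01] -115.83443 z 0.04803163065867083
nut top z [0.0499 0.0878 0.0889] centroid [550.9  18.9  84.7]
stud [0.5512221  0.01862575 0.105     ] [0.55143255 0.01875238 0.10285178] pegpix [ 0.50486631 -0.07500363  0.085     ]
```

>>> {"name": "servo_tool", "arguments": {"plan": [[6,-5,0,0,0,10,1],[12,-10,0,0,0,20,1],[18,-15,0,0,0,30,1],[24,-20,0,0,0,40,1],[30,-25,0,0,0,50,1],[36,-30,0,0,0,60,1],[42,-35,0,0,0,70,1],[48,-40,0,0,0,80,1],[54,-45,0,0,0,90,1],[60,-50,0,0,0,100,1]]}}

```text
clock: 2.65
tool_pos: [0.5027, -0.0755, 0.3308]
tool_rot: [0.529, 0.849, -0.0, -0.001]
contact_force: [-0.1, -0.3, -0.4]
grip_width: 0.0855
finger_force: 0.0
```

>>> {"name": "servo_tool", "arguments": {"plan": [[0,0,0,0,0,10,1],[0,0,0,0,0,20,1],[0,0,0,0,0,30,1],[0,0,-20,0,0,40,1],[0,0,-40,0,0,50,1],[0,0,-60,0,0,60,1],[0,0,-90,0,0,70,1],[0,0,-120,0,0,80,1],[0,0,-150,0,0,90,1],[0,0,-170,0,0,100,1]]}}

```text
clock: 3.9
tool_pos: [0.5016, -0.0752, 0.1594]
tool_rot: [-0.31, 0.951, 0.001, -0.001]
contact_force: [0.1, 0.4, -0.6]
grip_width: 0.0854
finger_force: 0.0
```

>>> {"name": "servo_tool", "arguments": {"plan": [[0,0,-20,0,0,10,0.6],[0,0,-20,0,0,20,0.2],[0,0,-20,0,0,28,0.2],[0,0,-20,0,0,28,0.2],[0,0,-20,0,0,28,0.2]]}}

```text
clock: 4.53
tool_pos: [0.5028, -0.0752, 0.1412]
tool_rot: [-0.528, 0.85, 0.0, -0.0]
contact_force: [-0.7, -0.6, 0.3]
grip_width: 0.0511
finger_force: 0.0
```

Run:
```python
from h import *
o=get_obs(); print(o["clock"],o["q"].round(3),o["tool_pos"].round(4),o["grip_width"],np.degrees(np.arctan2(*R.from_quat(o["tool_rot"]).as_matrix()[[1,0],1])),o["contact_force"])
f=cam("wrist"); im=f["image"]; save("w2.png",im); print(proj(f,[.5045,-.0745,.085]))
m=mask(im,"blue"); D=np.array([dep(f,u,v) for v,u in np.argwhere(m)]); t=D[D[:,2]>.075]; print(len(t),t.mean(0) if len(t) else 0)
```

```text
4.525 [-0.149  0.289 -0.344  0.938 -0.    -1.26 ] [ 0.5028 -0.0752  0.1412] 0.051096929742204686 153.6836048318645 [-0.65024342 -0.6240561   0.26605511]
[312.42009173 262.01609798]
477 [ 0.50237133 -0.08043305  0.0864861 ]
```

View pics/w2.png

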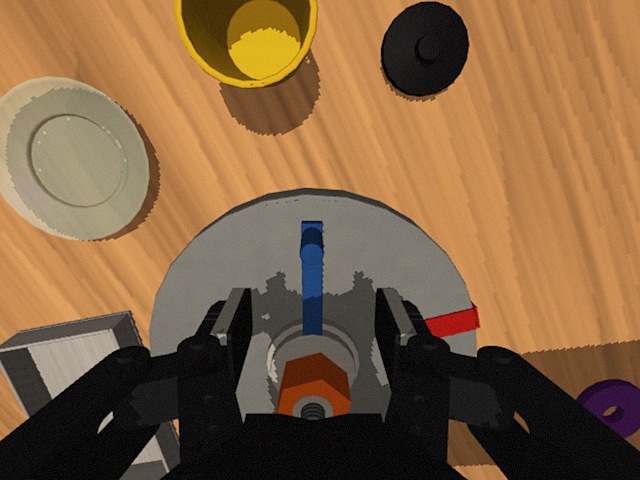

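The peg lies on the fingers' centre line at about (312,255), with the bar running straight down the image. Both fingers straddle it clear of everything else, so I descend and grip.

>>> {"name": "servo_tool", "arguments": {"plan": [[0,-2,-30,0,0,0,0.2],[0,-2,-60,0,0,0,0.2],[0,-2,-84,0,0,0,0.2],[0,-2,-84,0,0,0,0.2],[0,-2,-84,0,0,0,-1],[0,-2,-84,0,0,0,-1],[0,-2,-84,0,0,0,-1],[0,-2,-84,0,0,0,-1]], "newtons": 20}}

```text
clock: 5.58
tool_pos: [0.5038, -0.0774, 0.0581]
tool_rot: [-0.528, 0.849, -0.001, 0.001]
contact_force: [0.9, -1.4, 1.3]
grip_width: 0.0134
finger_force: 21.2
```

Run:
```python
from h import *
o=get_obs(); p=o["tool_pos"]; print(o["clock"],p,o["grip_width"],o["finger_force"],o["contact_force"])
c=np.array([.550,.0185]); d=p[:2]-c; a=np.arctan2(d[1],d[0]); r=np.hypot(*d); print(np.degrees(a)%360,r)
for t in np.arange(0,75.1,7.5):
    q=c+.1045*np.array([np.cos(a-np.radians(t)),np.sin(a-np.radians(t))]); print(t,((q-p[:2])*1000).round(1))
```

```text
5.575 [ 0.50375642 -0.07743461  0.05806084] 0.013438535978281253 21.157021522521973 [ 0.91984098 -1.42562978  1.26734768]
244.26443112822463 0.10649844498304213
0.0 [0.9 1.8]
7.5 [-11.    8.5]
15.0 [-21.9  16.8]
22.5 [-31.7  26.3]
30.0 [-40.1  37.1]
37.5 [-47.1  48.9]
45.0 [-52.4  61.5]
52.5 [-56.1  74.6]
60.0 [-58.   88.2]
67.5 [-58.1 101.8]
75.0 [-56.4 115.4]
```

>>> {"name": "servo_tool", "arguments": {"plan": [[-11,8,0,0,0,-7.5,-1],[-22,16.5,0,0,0,-15,-1],[-32,26,0,0,0,-22.5,-1],[-40.5,37,0,0,0,-30,-1],[-47.5,49,0,0,0,-37.5,-1],[-53,61.5,0,0,0,-45,-1],[-57,74.5,0,0,0,-52.5,-1],[-59,88,0,0,0,-60,-1],[-59,102,0,0,0,-67.5,-1],[-57.5,115.5,0,0,0,-75,-1]]}}

```text
clock: 6.82
tool_pos: [0.4454, 0.038, 0.0577]
tool_rot: [0.1, 0.995, -0.001, 0.0]
contact_force: [-0.6, -2.3, 1.9]
grip_width: 0.013
finger_force: 21.2
```

>>> {"name": "servo_tool", "arguments": {"plan": [[0,0,0,0,0,0,-1],[0,0,0,0,0,0,-1]]}}

```text
clock: 7.08
tool_pos: [0.4453, 0.0382, 0.0574]
tool_rot: [0.097, 0.995, 0.0, -0.0]
contact_force: [-1.0, 0.2, 1.9]
grip_width: 0.0132
finger_force: 21.2
```

Run:
```python
from h import *
o=get_obs(); p=o["tool_pos"]; print(o["clock"],p,o["grip_width"],o["finger_force"],o["contact_force"],o["q"][5])
c=np.array([.550,.0185]); d=p[:2]-c; print(np.degrees(np.arctan2(d[1],d[0])),np.hypot(*d),np.degrees(np.arctan2(*R.from_quat(o["tool_rot"]).as_matrix()[[1,0],1])))
```

```text
7.075 [0.44533742 0.03817916 0.05744081] 0.013217555490667807 21.227892637252808 [-0.97789998  0.20526933  1.92192191] 0.279041399298207
169.3512980051687 0.10649659251395334 78.90952631185242
```

>>> {"name": "servo_tool", "arguments": {"plan": [[0,0,0,0,0,0,-0.4],[0,0,0,0,0,0,0],[0,0,0,0,0,0,0],[0,0,30,0,0,0,0.2],[0,0,80,0,0,0,1],[0,0,130,0,0,0,1],[25,0,180,0,0,0,1],[50,0,200,0,0,0,1],[50,0,200,0,0,0,1]]}}

```text
clock: 8.2
tool_pos: [0.4981, 0.0384, 0.2588]
tool_rot: [0.098, 0.995, 0.0, 0.002]
contact_force: [-1.1, 0.7, -0.8]
grip_width: 0.0858
finger_force: 0.0
```

Run:
```python
from meas import *
o=get_obs(); print(o["clock"],o["tool_pos"],o["contact_force"],o["wrist_torque"])
f=cam("wrist"); im=f["image"]; save("w3.png",im); meas(f); print(proj(f,[.447,.038,.03]),proj(f,[.447,.038,.085]),proj(f,[.55,.0185,.105]))
np.savez("/tmp/w3",**{k:f[k] for k in("image","depth","K","o","R")})
```

```text
8.2 [0.49805223 0.03839774 0.25876582] [-1.08289242  0.72516062 -0.80185119] [ 0.00583053  0.03654458 -0.01428044]
nut [547.9  16.3] 24.867738723754883
flat normal deg 21 width 0.04396756265547047
stripe mid 429.4688 38.207787 dir deg 120.106766 len 0.02891118999254763
peg top pts 220 [445.6  38.   89.5]
bar [ 9.77000e-01 -2.13000e-01  4.82519e+02  2.96450e+01] 167.71225 z 0.048010078379189636
nut top z [0.0868 0.088  0.089 ] centroid [547.   16.4  89. ]
[302.96713808 146.07097303] [301.28763689 150.47636644] [302.67931101 277.01422748]
```

View pics/w3.png

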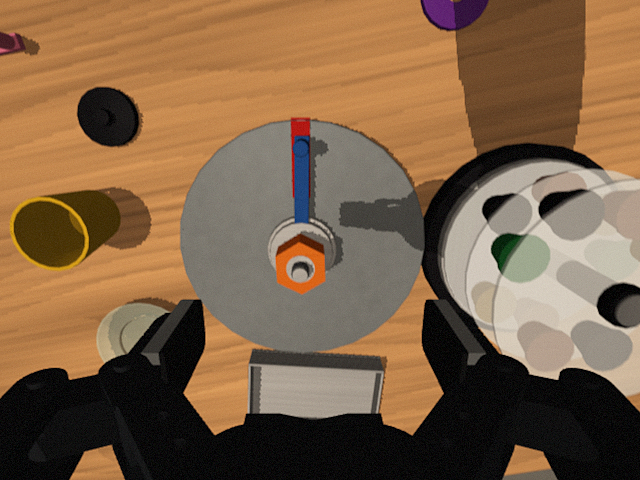

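The peg (301,147) stands on the stripe line, with the stripe tip at (300,125). The nut is at (300,264) and nothing else has been disturbed. Now the nut.

>>> {"name": "servo_tool", "arguments": {"plan": [[5,-2,0,0,0,10,1],[10,-4,0,0,0,20,1],[15,-6,0,0,0,30,1],[20,-8,-10,0,0,40,1],[25,-10,-20,0,0,50,1],[30,-12,-30,0,0,60,1],[35,-14,-40,0,0,70,1],[40,-16,-60,0,0,80,1],[46,-18,-80,0,0,90,1],[51,-21,-100,0,0,100,1]]}}

```text
clock: 9.5
tool_pos: [0.5438, 0.0173, 0.1549]
tool_rot: [-0.702, 0.712, 0.002, -0.002]
contact_force: [-0.4, -0.3, -0.2]
grip_width: 0.0854
finger_force: 0.0
```

>>> {"name": "servo_tool", "arguments": {"plan": [[0,0,0,0,0,10,1],[0,0,0,0,0,22,1],[0,0,-30,0,0,22,1],[0,0,-60,0,0,22,1],[0,0,-80,0,0,22,1],[0,0,-80,0,0,22,1]]}}

```text
clock: 10.25
tool_pos: [0.5421, 0.0173, 0.0745]
tool_rot: [0.823, -0.568, -0.003, 0.002]
contact_force: [-0.3, -0.2, -1.2]
grip_width: 0.0854
finger_force: 0.0
```

Run:
```python
from h import *
o=get_obs(); print(o["clock"],o["tool_pos"].round(4),o["q"].round(2),np.degrees(np.arctan2(*R.from_quat(o["tool_rot"]).as_matrix()[[1,0],1])),o["contact_force"],o["wrist_torque"])
f=cam("wrist"); save("w4.png",f["image"]); print(proj(f,[.549,.0175,.105]))
```

```text
10.25 [0.5421 0.0173 0.0745] [ 0.03  0.41 -0.36  0.82  0.   -1.9 ] -159.19122019539697 [-0.30021923 -0.15506157 -1.19727354] [0.00287577 0.02864512 0.01032987]
[295.18151236 344.63516986]
```

View pics/w4.png

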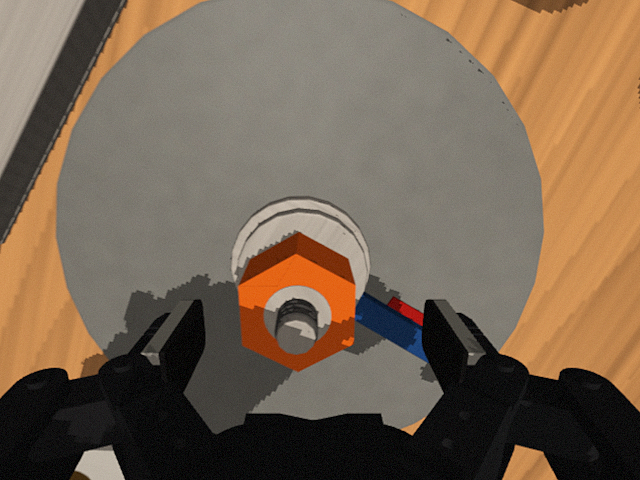

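The nut, at (297,312), sits about 6 mm off the fingers' centre line (x≈314), and its flats are parallel to the pads. I correct the offset, descend and grip.

>>> {"name": "servo_tool", "arguments": {"plan": [[6.5,2,0,0,0,0,1],[6.5,2,-10,0,0,0,1],[6.5,2,-18,0,0,0,1],[6.5,2,-18,0,0,0,0.4],[6.5,2,-18,0,0,0,-0.2],[6.5,2,-18,0,0,0,-0.4],[6.5,2,-18,0,0,0,-0.4],[6.5,2,-18,0,0,0,-0.4]], "newtons": 25}}

```text
clock: 11.3
tool_pos: [0.5483, 0.0179, 0.0592]
tool_rot: [0.823, -0.568, -0.002, 0.003]
contact_force: [-8.7, -4.3, 7.7]
grip_width: 0.0436
finger_force: 29.4
```

```bash
cat > st.py <<'E'
from h import *
o=get_obs(); print(o["clock"],o["tool_pos"].round(4),"j6",o["q"][5].round(3),"yaw",np.degrees(np.arctan2(*R.from_quat(o["tool_rot"]).as_matrix()[[1,0],1])).round(2),"F",o["contact_force"].round(2),"T",o["wrist_torque"].round(3),"w",round(float(o["grip_width"]),4),o["finger_force"])
E
python3 st.py
```

```text
11.3 [0.5483 0.0179 0.0592] j6 -1.899 yaw -159.24 F [-8.74 -4.32  7.7 ] T [-0.713  1.7   -0.027] w 0.0436 29.41897541284561
```

>>> {"name": "servo_tool", "arguments": {"plan": [[-1.5,-0.7,2,0,0,0,-0.4],[-1.5,-0.7,2,0,0,0,-0.4]]}}

```text
clock: 11.55
tool_pos: [0.5482, 0.0179, 0.0596]
tool_rot: [0.823, -0.568, -0.002, 0.002]
contact_force: [-4.4, -2.4, -7.6]
grip_width: 0.0436
finger_force: 28.8
```

```bash
python3 st.py
```

```text
11.55 [0.5482 0.0179 0.0596] j6 -1.9 yaw -159.22 F [-4.45 -2.42 -7.64] T [-0.564  0.939  0.011] w 0.0436 28.767992556095123
```

>>> {"name": "servo_tool", "arguments": {"plan": [[-1.5,-0.7,-1,0,0,0,-0.4],[-1.5,-0.7,-1.2,0,0,-5,-0.4],[-1.5,-0.7,-1.3,0,0,-10,-0.4],[-1.5,-0.7,-1.5,0,0,-15,-0.4],[-1.5,-0.7,-1.7,0,0,-20,-0.4],[-1.5,-0.7,-1.8,0,0,-25,-0.4],[-1.5,-0.7,-1.8,0,0,-25,-0.4],[-1.5,-0.7,-1.8,0,0,-25,-0.4]]}}

```text
clock: 12.55
tool_pos: [0.5488, 0.018, 0.0589]
tool_rot: [-0.681, 0.732, 0.001, -0.001]
contact_force: [-4.8, -1.4, -7.7]
grip_width: 0.0436
finger_force: 28.6
```

```bash
python3 st.py
```

```text
12.55 [0.5488 0.018  0.0589] j6 -1.466 yaw 175.88 F [-4.78 -1.44 -7.67] T [-0.228  1.128  0.074] w 0.0436 28.645382523536682
```

>>> {"name": "servo_tool", "arguments": {"plan": [[-1.5,-0.3,-1,0,0,-4,-0.4],[-1.5,-0.3,-1.3,0,0,-8,-0.4],[-1.5,-0.3,-1.3,0,0,-8,-0.4]]}}

```text
clock: 12.92
tool_pos: [0.549, 0.018, 0.0586]
tool_rot: [-0.629, 0.778, -0.0, 0.001]
contact_force: [-3.1, -0.7, -4.3]
grip_width: 0.0436
finger_force: 28.9
```

```bash
python3 st.py
```

```text
12.925 [0.549  0.018  0.0586] j6 -1.327 yaw 167.9 F [-3.08 -0.72 -4.34] T [0.003 0.872 0.136] w 0.0436 28.89175593852997
```

>>> {"name": "servo_tool", "arguments": {"plan": [[-1,0,-0.6,0,0,-2,-0.4],[-1,0,-0.7,0,0,-4,-0.4],[-1,0,-0.7,0,0,-4,-0.4]]}}

```text
clock: 13.3
tool_pos: [0.5491, 0.018, 0.0583]
tool_rot: [-0.6, 0.8, -0.001, 0.001]
contact_force: [-1.1, 1.0, -0.9]
grip_width: 0.0433
finger_force: 29.3
```

```bash
python3 st.py
```

```text
13.3 [0.5491 0.018  0.0583] j6 -1.256 yaw 163.81 F [-1.14  1.   -0.87] T [0.194 0.313 0.062] w 0.0433 29.281529188156128
```

>>> {"name": "servo_tool", "arguments": {"plan": [[-0.3,0.3,-0.1,0,0,-4,-0.4],[-0.3,0.3,-0.3,0,0,-8,-0.4],[-0.3,0.3,-0.3,0,0,-8,-0.4]]}}

```text
clock: 13.68
tool_pos: [0.5492, 0.0179, 0.0581]
tool_rot: [-0.544, 0.839, -0.001, 0.002]
contact_force: [1.1, -0.2, -1.6]
grip_width: 0.0433
finger_force: 29.3
```

```bash
python3 st.py
```

```text
13.675 [0.5492 0.0179 0.0581] j6 -1.117 yaw 155.85 F [ 1.14 -0.17 -1.62] T [0.037 0.019 0.035] w 0.0433 29.274071753025055
```

>>> {"name": "servo_tool", "arguments": {"plan": [[0,0,0,0,0,0,-0.4]]}}

```text
clock: 13.8
tool_pos: [0.5492, 0.0179, 0.058]
tool_rot: [-0.544, 0.839, -0.001, 0.002]
contact_force: [2.9, -0.3, -0.3]
grip_width: 0.0434
finger_force: 29.3
```

```bash
python3 st.py
```

```text
13.8 [0.5492 0.0179 0.058 ] j6 -1.117 yaw 155.86 F [ 2.85 -0.25 -0.27] T [ 0.041 -0.25   0.097] w 0.0434 29.34721291065216
```

>>> {"name": "servo_tool", "arguments": {"plan": [[-0.5,0,-0.1,0,0,-4,-0.4],[-0.5,0,-0.3,0,0,-8,-0.4],[-0.5,0,-0.3,0,0,-8,-0.4]]}}

```text
clock: 14.18
tool_pos: [0.5493, 0.0179, 0.0578]
tool_rot: [-0.484, 0.875, -0.001, 0.002]
contact_force: [4.7, -0.9, -0.7]
grip_width: 0.0437
finger_force: 29.3
```

```bash
python3 st.py
```

```text
14.175 [0.5493 0.0179 0.0578] j6 -0.977 yaw 147.88 F [ 4.65 -0.93 -0.72] T [-0.02  -0.776  0.019] w 0.0437 29.254438877105713
```

>>> {"name": "servo_tool", "arguments": {"plan": [[0,0,0,0,0,0,-0.4]]}}

```text
clock: 14.3
tool_pos: [0.5493, 0.0179, 0.0578]
tool_rot: [-0.484, 0.875, -0.001, 0.002]
contact_force: [5.3, -0.9, -0.5]
grip_width: 0.0438
finger_force: 29.3
```

```bash
python3 st.py
```

```text
14.3 [0.5493 0.0179 0.0578] j6 -0.978 yaw 147.89 F [ 5.34 -0.9  -0.55] T [-0.046 -0.853  0.089] w 0.0438 29.266323745250702
```

Fx is growing, so I shift the command +1.5 mm in x.

>>> {"name": "servo_tool", "arguments": {"plan": [[1.5,0,-0.1,0,0,-4,-0.4],[1.5,0,-0.3,0,0,-8,-0.4],[1.5,0,-0.3,0,0,-8,-0.4]]}}

```text
clock: 14.68
tool_pos: [0.5494, 0.0178, 0.0574]
tool_rot: [-0.422, 0.907, -0.001, 0.001]
contact_force: [2.8, -2.0, 3.9]
grip_width: 0.0433
finger_force: 29.7
```

```bash
python3 st.py
```

```text
14.675 [0.5494 0.0178 0.0574] j6 -0.838 yaw 139.9 F [ 2.75 -2.05  3.91] T [-0.122 -0.458  0.092] w 0.0433 29.700592160224915
```

>>> {"name": "servo_tool", "arguments": {"plan": [[0,0,0,0,0,0,-0.4]]}}

```text
clock: 14.8
tool_pos: [0.5494, 0.0178, 0.0574]
tool_rot: [-0.422, 0.907, -0.001, 0.001]
contact_force: [3.8, -2.1, 4.3]
grip_width: 0.0437
finger_force: 29.8
```

```bash
python3 st.py
```

```text
14.8 [0.5494 0.0178 0.0574] j6 -0.838 yaw 139.88 F [ 3.84 -2.11  4.29] T [-0.153 -0.611  0.025] w 0.0437 29.839675426483154
```

>>> {"name": "servo_tool", "arguments": {"plan": [[1,0.5,0.2,0,0,-4,-0.4],[1,0.5,0.1,0,0,-8,-0.4],[1,0.5,0.1,0,0,-8,-0.4]]}}

```text
clock: 15.18
tool_pos: [0.5495, 0.0177, 0.0571]
tool_rot: [-0.357, 0.934, -0.001, 0.0]
contact_force: [1.9, -4.5, 6.0]
grip_width: 0.0435
finger_force: 29.9
```

```bash
python3 st.py
```

```text
15.175 [0.5495 0.0177 0.0571] j6 -0.698 yaw 131.88 F [ 1.93 -4.46  5.99] T [-0.619 -0.385  0.09 ] w 0.0435 29.87237960100174
```

>>> {"name": "servo_tool", "arguments": {"plan": [[0,0,0,0,0,0,-0.4]]}}

```text
clock: 15.3
tool_pos: [0.5496, 0.0177, 0.0571]
tool_rot: [-0.357, 0.934, -0.001, 0.0]
contact_force: [2.7, -4.8, 5.4]
grip_width: 0.0436
finger_force: 29.9
```

```bash
python3 st.py
```

```text
15.3 [0.5496 0.0177 0.0571] j6 -0.698 yaw 131.87 F [ 2.71 -4.84  5.43] T [-0.721 -0.442  0.055] w 0.0436 29.934091866016388
```

>>> {"name": "servo_tool", "arguments": {"plan": [[0.5,-1.3,0.4,0,0,-4,-0.4],[0.5,-1.3,0.4,0,0,-8,-0.4],[0.5,-1.3,0.4,0,0,-8,-0.4]]}}

```text
clock: 15.68
tool_pos: [0.5496, 0.0175, 0.0569]
tool_rot: [-0.292, 0.956, 0.0, 0.0]
contact_force: [3.2, -0.3, 1.3]
grip_width: 0.0436
finger_force: 29.6
```

```bash
python3 st.py
```

```text
15.675 [0.5496 0.0175 0.0569] j6 -0.561 yaw 123.93 F [ 3.23 -0.28  1.34] T [ 0.025 -0.52   0.081] w 0.0436 29.56569492816925
```

>>> {"name": "servo_tool", "arguments": {"plan": [[0,0,0,0,0,0,-0.4]]}}

```text
clock: 15.8
tool_pos: [0.5496, 0.0175, 0.057]
tool_rot: [-0.292, 0.957, 0.0, 0.0]
contact_force: [3.8, 0.0, 1.1]
grip_width: 0.0438
finger_force: 29.5
```

```bash
python3 st.py
```

```text
15.8 [0.5496 0.0175 0.057 ] j6 -0.56 yaw 123.91 F [3.75 0.05 1.11] T [ 0.086 -0.547  0.038] w 0.0438 29.534974694252014
```

>>> {"name": "servo_tool", "arguments": {"plan": [[1,0,-0.2,0,0,-4,-0.4],[1,0,-0.3,0,0,-8,-0.4],[1,0,-0.3,0,0,-8,-0.4]]}}

```text
clock: 16.18
tool_pos: [0.5498, 0.0174, 0.0566]
tool_rot: [-0.224, 0.975, 0.0, -0.001]
contact_force: [0.6, -0.6, 3.0]
grip_width: 0.0437
finger_force: 29.7
```

```bash
python3 st.py
```

```text
16.175 [0.5498 0.0174 0.0566] j6 -0.421 yaw 115.91 F [ 0.62 -0.62  3.01] T [ 0.084 -0.121  0.081] w 0.0437 29.722695350646973
```

>>> {"name": "servo_tool", "arguments": {"plan": [[0,0,0,0,0,0,-0.4]]}}

```text
clock: 16.3
tool_pos: [0.5497, 0.0174, 0.0566]
tool_rot: [-0.224, 0.975, 0.0, -0.001]
contact_force: [0.4, -0.0, 3.1]
grip_width: 0.0434
finger_force: 29.7
```

```bash
python3 st.py
```

```text
16.3 [0.5497 0.0174 0.0566] j6 -0.421 yaw 115.89 F [ 0.39 -0.02  3.06] T [ 0.109 -0.015  0.068] w 0.0434 29.708383977413177
```

>>> {"name": "servo_tool", "arguments": {"plan": [[0,0,0,0,0,-4,-0.4],[0,0,-0.1,0,0,-8,-0.4],[0,0,-0.1,0,0,-8,-0.4]]}}

```text
clock: 16.68
tool_pos: [0.5498, 0.0173, 0.0564]
tool_rot: [-0.156, 0.988, 0.0, -0.001]
contact_force: [-0.2, 0.3, 1.4]
grip_width: 0.0435
finger_force: 29.6
```

```bash
python3 st.py
```

```text
16.675 [0.5498 0.0173 0.0564] j6 -0.281 yaw 107.9 F [-0.16  0.33  1.39] T [ 0.096 -0.015  0.069] w 0.0435 29.59007441997528
```

>>> {"name": "servo_tool", "arguments": {"plan": [[0,0,0,0,0,0,-0.4]]}}

```text
clock: 16.8
tool_pos: [0.5498, 0.0172, 0.0564]
tool_rot: [-0.155, 0.988, 0.0, -0.001]
contact_force: [-0.3, -0.7, 2.2]
grip_width: 0.0437
finger_force: 29.6
```

```bash
python3 st.py
```

```text
16.8 [0.5498 0.0172 0.0564] j6 -0.281 yaw 107.88 F [-0.28 -0.69  2.23] T [0.153 0.036 0.06 ] w 0.0437 29.57249253988266
```

>>> {"name": "servo_tool", "arguments": {"plan": [[0,0,0,0,0,-4,-0.4],[0,0,-0.2,0,0,-8,-0.4],[0,0,-0.2,0,0,-8,-0.4]]}}

```text
clock: 17.18
tool_pos: [0.5499, 0.0171, 0.0561]
tool_rot: [-0.086, 0.996, -0.0, -0.001]
contact_force: [-0.3, -0.7, 1.1]
grip_width: 0.0436
finger_force: 29.5
```

```bash
python3 st.py
```

```text
17.175 [0.5499 0.0171 0.0561] j6 -0.142 yaw 99.89 F [-0.31 -0.74  1.06] T [0.022 0.061 0.061] w 0.0436 29.521561861038208
```

>>> {"name": "servo_tool", "arguments": {"plan": [[0,0,0,0,0,0,-0.4]]}}

```text
clock: 17.3
tool_pos: [0.5499, 0.0171, 0.0562]
tool_rot: [-0.086, 0.996, -0.0, -0.001]
contact_force: [-0.5, -0.9, 0.7]
grip_width: 0.0438
finger_force: 29.5
```

```bash
python3 st.py
```

```text
17.3 [0.5499 0.0171 0.0562] j6 -0.141 yaw 99.88 F [-0.47 -0.92  0.71] T [-0.015  0.159  0.137] w 0.0438 29.50163036584854
```

>>> {"name": "servo_tool", "arguments": {"plan": [[0,0,0,0,0,-4,-0.4],[0,0,-0.3,0,0,-8,-0.4],[0,0,-0.3,0,0,-8,-0.4]]}}

```text
clock: 17.68
tool_pos: [0.55, 0.0169, 0.056]
tool_rot: [-0.016, 1.0, -0.0, -0.001]
contact_force: [-1.5, -1.7, 2.0]
grip_width: 0.0439
finger_force: 29.6
```

```bash
python3 st.py
```

```text
17.675 [0.55   0.0169 0.056 ] j6 -0.002 yaw 91.89 F [-1.48 -1.69  1.98] T [-0.121  0.279  0.159] w 0.0439 29.575329422950745
```

>>> {"name": "servo_tool", "arguments": {"plan": [[0,0,0,0,0,0,-0.4]]}}

```text
clock: 17.8
tool_pos: [0.55, 0.0169, 0.056]
tool_rot: [-0.016, 1.0, -0.0, -0.001]
contact_force: [-2.6, -1.4, 1.8]
grip_width: 0.0435
finger_force: 29.6
```

```bash
python3 st.py
```

```text
17.8 [0.55   0.0169 0.056 ] j6 -0.002 yaw 91.88 F [-2.55 -1.41  1.82] T [-0.141  0.373  0.111] w 0.0435 29.58252489566803
```

Torque is rising, so contact may have begun. I switch to 4° steps.

>>> {"name": "servo_tool", "arguments": {"plan": [[-0.5,-0.3,0,0,0,-2,-0.4],[-0.5,-0.3,-0.1,0,0,-4,-0.4],[-0.5,-0.3,-0.1,0,0,-4,-0.4]]}}

```text
clock: 18.18
tool_pos: [0.55, 0.0169, 0.056]
tool_rot: [0.019, 1.0, -0.0, -0.0]
contact_force: [-2.7, -1.2, 1.7]
grip_width: 0.0433
finger_force: 29.4
```

```bash
python3 st.py
```

```text
18.175 [0.55   0.0169 0.056 ] j6 0.069 yaw 87.79 F [-2.73 -1.2   1.73] T [-0.081  0.244  0.176] w 0.0433 29.44169729948044
```

>>> {"name": "servo_tool", "arguments": {"plan": [[0,0,0,0,0,0,-0.4]]}}

```text
clock: 18.3
tool_pos: [0.55, 0.0169, 0.056]
tool_rot: [0.019, 1.0, -0.0, -0.0]
contact_force: [-2.1, -1.0, 1.2]
grip_width: 0.0435
finger_force: 29.4
```

```bash
python3 st.py
```

```text
18.3 [0.55   0.0169 0.056 ] j6 0.069 yaw 87.81 F [-2.1  -1.03  1.23] T [-0.07   0.314  0.1  ] w 0.0435 29.44165349006653
```

>>> {"name": "servo_tool", "arguments": {"plan": [[0,0,0,0,0,0,-0.4]]}}

```text
clock: 18.42
tool_pos: [0.55, 0.0168, 0.056]
tool_rot: [0.019, 1.0, 0.0, -0.0]
contact_force: [-1.4, -1.4, 0.9]
grip_width: 0.0435
finger_force: 29.4
```

```bash
python3 st.py
```

```text
18.425 [0.55   0.0168 0.056 ] j6 0.069 yaw 87.81 F [-1.37 -1.43  0.94] T [-0.062  0.294  0.118] w 0.0435 29.43757563829422
```

>>> {"name": "servo_tool", "arguments": {"plan": [[-0.3,0,0,0,0,-2,-0.4],[-0.3,0,-0.1,0,0,-4,-0.4],[-0.3,0,-0.1,0,0,-4,-0.4]]}}

```text
clock: 18.8
tool_pos: [0.55, 0.0168, 0.056]
tool_rot: [0.054, 0.999, -0.0, 0.0]
contact_force: [-1.3, -2.3, -0.3]
grip_width: 0.0436
finger_force: 29.3
```

```bash
python3 st.py
```

```text
18.8 [0.55   0.0168 0.056 ] j6 0.139 yaw 83.77 F [-1.33 -2.29 -0.31] T [-0.154  0.166  0.151] w 0.0436 29.341081380844116
```

>>> {"name": "servo_tool", "arguments": {"plan": [[0,0,0,0,0,0,-0.4]]}}

```text
clock: 18.92
tool_pos: [0.55, 0.0168, 0.056]
tool_rot: [0.054, 0.999, -0.0, 0.0]
contact_force: [-1.6, -2.3, 0.1]
grip_width: 0.0439
finger_force: 29.3
```

```bash
python3 st.py
```

```text
18.925 [0.55   0.0168 0.056 ] j6 0.139 yaw 83.8 F [-1.6  -2.28  0.09] T [-0.131  0.121  0.165] w 0.0439 29.333235025405884
```

>>> {"name": "servo_tool", "arguments": {"plan": [[0,0,0,0,0,0,-0.4]]}}

```text
clock: 19.05
tool_pos: [0.55, 0.0168, 0.056]
tool_rot: [0.054, 0.999, -0.0, 0.0]
contact_force: [-0.9, -1.3, -0.1]
grip_width: 0.0435
finger_force: 29.3
```

```bash
python3 st.py
```

```text
19.05 [0.55   0.0168 0.056 ] j6 0.139 yaw 83.8 F [-0.85 -1.31 -0.1 ] T [-0.184  0.104  0.173] w 0.0435 29.323992133140564
```

Run:
```python
from h import *
g=dict(np.load("/tmp/scene.npz")); 
for n,f in(("s",cam("scene")),("t",cam("top"))):
    m=mask(f["image"],"blue"); D=np.array([dep(f,u,v) for v,u in np.argwhere(m)]); t=D[D[:,2]>.07]; print(n,m.sum(),len(t),t.mean(0) if len(t) else 0,proj(f,[.447,.038,.085]),np.argwhere(m).min(0),np.argwhere(m).max(0))
    if n=="s": save("s5.png",cv2.resize(f["image"][150:300,250:450],(800,600)))
```

```text
s 51 2 [ 0.53284174 -0.04337448  0.16121624] [314.61110369 179.00690329] [189 312] [198 322]Traceback (most recent call last):
  File "<stdin>", line 4, in <module>
  File "h.py", line 27, in mask
    k=1+np.argmax(s[1:,4]); return (l==k)
        ~~~~~~~~~^^^^^^^^^
    return _wrapfunc(a, 'argmax', axis=axis, out=out, **kwds)
    return bound(*args, **kwds)
ValueError: attempt to get argmax of an empty sequence
```

View pics/s5.png

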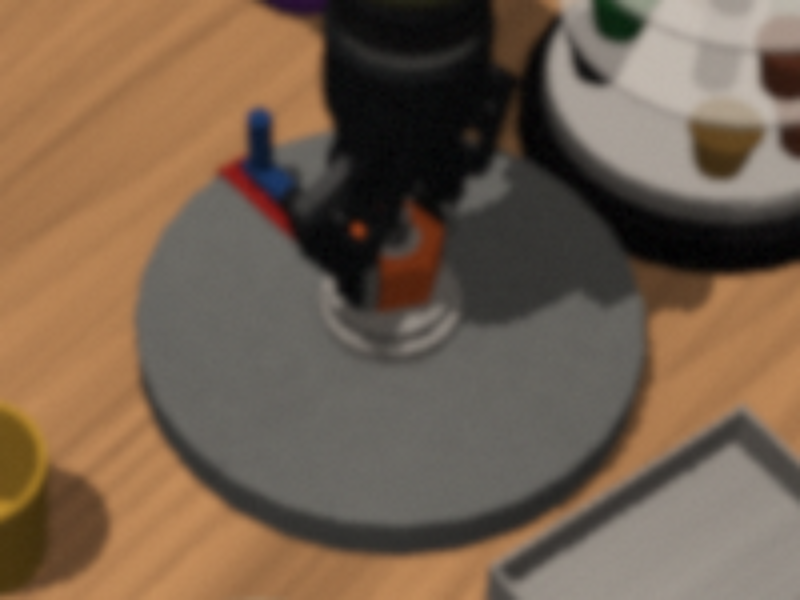

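The scene crop shows the peg top at full-image (315,179.5) against (314.6,179) expected, so the arm has not been dragged. The wrist camera also faces the peg now. I carry on with small steps.

>>> {"name": "servo_tool", "arguments": {"plan": [[0,-0.3,0,0,0,-2,-0.4],[0,-0.3,0,0,0,-4,-0.4],[0,-0.3,0,0,0,-4,-0.4]]}}

```text
clock: 19.52
tool_pos: [0.55, 0.0167, 0.056]
tool_rot: [0.089, 0.996, 0.0, 0.0]
contact_force: [0.2, -1.2, 0.6]
grip_width: 0.0435
finger_force: 29.2
```

```bash
python3 st.py
```

```text
19.525 [0.55   0.0167 0.056 ] j6 0.208 yaw 79.78 F [ 0.18 -1.17  0.56] T [-0.026  0.013  0.195] w 0.0435 29.160611629486084
```

>>> {"name": "servo_tool", "arguments": {"plan": [[0,0,0,0,0,0,-0.4]]}}

```text
clock: 19.65
tool_pos: [0.55, 0.0167, 0.056]
tool_rot: [0.089, 0.996, 0.0, 0.0]
contact_force: [-1.0, -1.4, -1.1]
grip_width: 0.0435
finger_force: 29.1
```

```bash
python3 st.py
```

```text
19.65 [0.55   0.0167 0.056 ] j6 0.208 yaw 79.81 F [-1.04 -1.39 -1.06] T [0.065 0.016 0.181] w 0.0435 29.145888090133667
```

>>> {"name": "servo_tool", "arguments": {"plan": [[0,0,0,0,0,0,-0.4]]}}

```text
clock: 19.77
tool_pos: [0.55, 0.0167, 0.056]
tool_rot: [0.089, 0.996, 0.0, 0.0]
contact_force: [0.3, -0.5, 0.0]
grip_width: 0.0434
finger_force: 29.1
```

```bash
python3 st.py
python3 - <<'E'
from h import *
f=cam("wrist"); m=mask(f["image"],"blue"); D=np.array([dep(f,u,v) for v,u in np.argwhere(m)]); t=D[D[:,2]>.08]; print(m.sum(),len(t),t.mean(0) if len(t) else 0)
E
```

```text
19.775 [0.55   0.0167 0.056 ] j6 0.208 yaw 79.81 F [ 0.25 -0.52  0.01] T [ 0.071 -0.037  0.23 ] w 0.0434 29.133394360542297
7428 860 [0.45058044 0.03616491 0.08837934]
```

>>> {"name": "servo_tool", "arguments": {"plan": [[0,0,0,0,0,-3,-0.4],[0,0,0,0,0,-5,-0.4],[0,0,0,0,0,-5,-0.4]]}}

```text
clock: 20.2
tool_pos: [0.55, 0.0166, 0.056]
tool_rot: [0.132, 0.991, 0.0, 0.0]
contact_force: [-0.5, -1.0, -1.0]
grip_width: 0.0433
finger_force: 29.1
```

```bash
python3 st.py
```

```text
20.2 [0.55   0.0166 0.056 ] j6 0.295 yaw 74.82 F [-0.48 -1.02 -1.03] T [-0.038 -0.146  0.207] w 0.0433 29.069049954414368
```

>>> {"name": "servo_tool", "arguments": {"plan": [[0,0,0,0,0,0,-0.4]]}}

```text
clock: 20.32
tool_pos: [0.5499, 0.0166, 0.056]
tool_rot: [0.132, 0.991, 0.0, 0.0]
contact_force: [0.6, -1.7, -0.7]
grip_width: 0.0439
finger_force: 29.1
```

```bash
python3 st.py
```

```text
20.325 [0.5499 0.0166 0.056 ] j6 0.295 yaw 74.83 F [ 0.56 -1.75 -0.66] T [ 0.059 -0.056  0.268] w 0.0439 29.064581394195557
```

>>> {"name": "servo_tool", "arguments": {"plan": [[0,0,0,0,0,0,-0.4]]}}

```text
clock: 20.45
tool_pos: [0.5499, 0.0166, 0.056]
tool_rot: [0.132, 0.991, 0.0, 0.0]
contact_force: [-0.1, -1.2, -1.3]
grip_width: 0.0437
finger_force: 29.1
```

```bash
python3 st.py
```

```text
20.45 [0.5499 0.0166 0.056 ] j6 0.295 yaw 74.82 F [-0.11 -1.24 -1.3 ] T [ 0.075 -0.079  0.218] w 0.0437 29.058988094329834
```

>>> {"name": "servo_tool", "arguments": {"plan": [[0,0,0,0,0,0,-0.4]]}}

```text
clock: 20.58
tool_pos: [0.55, 0.0165, 0.056]
tool_rot: [0.132, 0.991, 0.0, 0.0]
contact_force: [0.4, -1.7, -2.3]
grip_width: 0.0439
finger_force: 29.1
```

```bash
python3 st.py
```

```text
20.575 [0.55   0.0165 0.056 ] j6 0.295 yaw 74.81 F [ 0.41 -1.74 -2.35] T [ 0.014 -0.16   0.206] w 0.0439 29.055440425872803
```

>>> {"name": "servo_tool", "arguments": {"plan": [[0,0,0,0,0,-3,-0.4],[0,0,0,0,0,-6,-0.4],[0,0,0,0,0,-6,-0.4]]}}

```text
clock: 20.95
tool_pos: [0.5499, 0.0165, 0.0559]
tool_rot: [0.184, 0.983, -0.0, 0.0]
contact_force: [0.7, -1.2, -1.0]
grip_width: 0.0436
finger_force: 29.0
```

```bash
python3 st.py
```

```text
20.95 [0.5499 0.0165 0.0559] j6 0.399 yaw 68.84 F [ 0.7  -1.18 -1.  ] T [-0.073 -0.136  0.326] w 0.0436 29.021271765232086
```

>>> {"name": "servo_tool", "arguments": {"plan": [[0,0,0,0,0,0,-0.4]]}}

```text
clock: 21.08
tool_pos: [0.5499, 0.0164, 0.056]
tool_rot: [0.184, 0.983, -0.0, 0.0]
contact_force: [0.8, -1.3, -1.4]
grip_width: 0.0434
finger_force: 29.0
```

```bash
python3 st.py
```

```text
21.075 [0.5499 0.0164 0.056 ] j6 0.399 yaw 68.85 F [ 0.84 -1.3  -1.39] T [-0.125 -0.197  0.317] w 0.0434 29.027207493782043
```

>>> {"name": "servo_tool", "arguments": {"plan": [[0,0,0,0,0,0,-0.4]]}}

```text
clock: 21.2
tool_pos: [0.5499, 0.0165, 0.056]
tool_rot: [0.184, 0.983, -0.0, 0.0]
contact_force: [0.8, -1.1, -1.2]
grip_width: 0.0436
finger_force: 29.0
```

```bash
python3 st.py
```

```text
21.2 [0.5499 0.0165 0.056 ] j6 0.4 yaw 68.83 F [ 0.78 -1.11 -1.19] T [-0.152 -0.169  0.232] w 0.0436 29.03322547674179
```

>>> {"name": "servo_tool", "arguments": {"plan": [[0,0,0,0,0,0,-0.4]]}}

```text
clock: 21.32
tool_pos: [0.5499, 0.0165, 0.056]
tool_rot: [0.184, 0.983, -0.0, 0.0]
contact_force: [-0.1, -2.9, -1.6]
grip_width: 0.0437
finger_force: 29.0
```

```bash
python3 st.py
python3 - <<'E'
from h import *
f=cam("wrist"); m=mask(f["image"],"blue"); D=np.array([dep(f,u,v) for v,u in np.argwhere(m)]); t=D[D[:,2]>.08]; print(m.sum(),len(t),t.mean(0) if len(t) else 0)
E
```

```text
21.325 [0.5499 0.0165 0.056 ] j6 0.4 yaw 68.81 F [-0.12 -2.94 -1.57] T [-0.084 -0.247  0.304] w 0.0437 29.03646558523178
7627 1110 [0.44918551 0.03651942 0.08575226]
```

Torque averages about 0.29–0.30 N m held still, which is snug, and the peg is still on the mark. I release and back off upward.

>>> {"name": "servo_tool", "arguments": {"plan": [[0,0,0,0,0,0,0.2],[0,0,0,0,0,0,0.6],[0,0,0,0,0,0,1],[0,0,5,0,0,0,1],[0,0,40,0,0,0,1],[0,0,90,0,0,0,1],[-30,0,140,0,0,0,1],[-60,0,190,0,0,0,1],[-60,0,190,0,0,0,1],[-60,0,190,0,0,0,1]]}}

```text
clock: 22.62
tool_pos: [0.4901, 0.0166, 0.2461]
tool_rot: [0.184, 0.983, 0.0, 0.001]
contact_force: [0.3, -0.6, 0.6]
grip_width: 0.0852
finger_force: 0.0
```

```bash
python3 st.py
python3 - <<'E'
from meas import *
f=cam("wrist"); save("w6.png",f["image"]); meas(f,.084); print(proj(f,[.447,.038,.03]),proj(f,[.447,.038,.085]))
E
```

```text
22.625 [0.4901 0.0166 0.2461] j6 0.404 yaw 68.8 F [ 0.35 -0.59  0.56] T [0.043 0.011 0.025] w 0.0852 0.0
nut [549.  16.] 24.921175003051758
flat normal deg 22 width 0.044203484553856476
stripe mid 441.74332 33.865417 dir deg 159.42184 len 0.07409095662752735
peg top pts 234 [445.5  37.6  88.9]
bar [ 9.79000e-01 -2.04000e-01  4.83113e+02  2.94990e+01] 168.23645 z 0.0480058547985574
nut top z [0.0835 0.0844 0.0854] centroid [547.5  16.4  85.2]
[318.29931662 149.87343269] [319.23264213 154.890284  ]
```

View pics/w6.png

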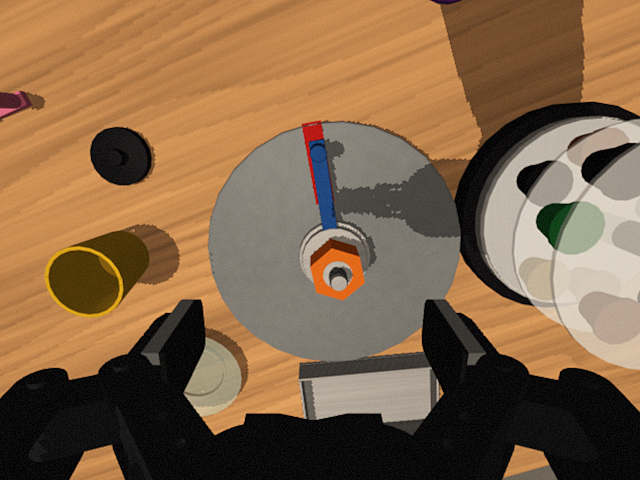

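The final view shows the peg (318,153) within about 1 mm of the stripe's centre line. The nut is down 4 mm and sprang back 13°, which fits about 0.29 N m of torque. Everything else is untouched, so I hand in.

```bash
python3 -c "
from plant import sign_off; print(sign_off())"
```

```text
the job is handed in; nothing more can be done
None
```

I swung the blue stop arm so its peg stands over the red stripe, about 1 mm from the stripe's centre line, ran the orange nut down and nipped it to about 0.29 N m, and handed the job in at about 23 s with the gripper clear and nothing else touched.

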